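# Swing the dosing arm over the green-banded beaker and start the dose

### The arm

A 6-joint arm with a two-finger parallel gripper is mounted at the origin on the work surface. World frame = base frame: x ahead of the robot, y to its left, z up, the work surface at z = 0. Lengths are in m, angles in rad, forces in N, time in s.
With the tool pointing down it reaches from about 0.25 to 0.725 m from the base axis. Payload 4 kg.
Tool frame: the origin (TCP) lies at the very end of the fingers, on their centre line; the grasp point (between the pads) lies 19 mm behind it; z points along the fingers, y is the line along which they close (so a half turn about z gives the same grasp; the last joint's range is limited). The gripper opens to 85 mm and grips with 20 to 120 N. Pads are 22 mm wide; open, the fingers measure 114 mm over their backs; the gripper's body (76 mm by 85 mm) begins 54 mm behind the grasp point. The pads swing forward as they close: fully open they stand 13 mm farther back than shut.
Start: joints at [0, 0.241, 0.005, 1.335, 0, 1.571], TCP at [0.5, -0, 0.231] pointing down, gripper open.
Joint ranges: [-2.72, 2.72], [-1.05, 1.87], [-1.09, 1.28], [-1.99, 2.15], [-1.42, 1.44], [-3.14, 3.14]. Speed limits (rad/s): [2.79, 2.79, 3.14, 3.14, 3.14, 3.14].

### API

Orientations are given as a unit quaternion [x, y, z, w].
In Python, from workcell import bot gives the robot as it stands.
- The arm moves only by the tool carry_out, never from a script. Its argument "increments" is one flat list of numbers, 5 for each row, row after row: the finger opening in cm, from 0 to 8.54, then the shift along the tool's x, y, z in cm, then the turn about the tool's z in rad. A call has exactly 5 rows; each row shifts and turns the commanded pose from where the row before left it, along the tool's axes as they then stand; what a row does not reach is not made up. A row lasts 1/8 s, in which the tool goes at most 62.5 mm and 10.7 degrees, less where a joint would pass 70% of its speed; a pose out of reach is approached as far as the arm can. A call with a gripper value outside its range is refused whole. The fingers move at their own pace and stop on an object; the grip force is fixed at half the most. Time passes only in rows, so rows that do not move let the fingers close, or fill a call up. It gives the time, the measured TCP pose, the force, the opening and the grip force at its end, in the units of the state.
- bot.get_obs(): the state, without advancing time (a new reading comes with each control period).
- bot.camera(name): name is "scene" or "side" or "wrist"; returns a dict with "pixels" (400x640x3 uint8, blue, green, red), "range_z" (400x640 float32, m along the optical axis (not along the pixel's ray), 0 where there is no reading), "mtx" (3x3 intrinsics, pixels), "D" ([k1, k2, p1, p2, k3] as OpenCV has them; the pictures are not rectified), "eye" and "attitude" of the camera in the world. Camera axes: x right, y down, z forward; pixel columns grow to the right and rows downward; lengths in m; the calibration is good to about 2 mm. A picture is of the moment at which its call begins.
- bot.job_done(): hands the job in; it is judged then, once.
Trained networks look in a picture, given as the dict that the camera call returned (one of the last four; its "shot" number tells which), for a name from the list of things; names that differ only in an ending like _2 or _b are one class to them, and where a whole thing is asked for, a point or a joint stands for the part that bears it (a point fixed in the world has none). Each returns a list of dicts, best first, with "p" (0 to 1); they miss things now and then, are a little off and sometimes report something else, mostly with a low value. They report only what shows in the picture. A call takes as long as a camera call.
- bot.find_in(picture, name): "xyz" ([x, y, z] in m, in the coordinates of the camera as it stood for that picture, good to about 4 mm: the middle of the surface that is visible of it).
- bot.regions_of(picture, name): "mask" (400x640 bool, what is visible of it).
- bot.place_of(picture, name): "xyz" ([x, y, z] in m, in the coordinates of the camera as it stood for that picture, good to about 4 mm: a listed point, or the origin of a listed thing).
The state is a dict: "clock": time; "joint_pos": joint angles; "joint_vel": joint speeds; "tau": joint torques, N m; "eef_pos": TCP position; "tool_rot": TCP orientation; "ft_force": force on the tool from outside, world axes, zero at the start; "ft_torque": the same for the moment, N m; "grip_width": finger opening in m; "grasp_force": force on a finger pad.
Only numpy, scipy, OpenCV 4.12 (cv2) and the standard library are available. Lean on these libraries where they do the work, as an engineer would, in place of code of your own. Each camera call takes 0.05 s, during which the arm holds its last target. There are 200 camera calls.

### The job

Gently push the dosing unit's swing arm round by the side of its bar until the nozzle hangs over the middle of the beaker with the green band, then press the green key on the meter right down to start the dose, let it go and leave the arm there. Push the bar from one side at a time, do not grip it, and do not touch the nozzle. Leave the beakers and everything else standing where they are, and do not press the red key.

Things in the scene. Friction and masses are not known exactly. Their poses are not given: they have to be found in the camera images.
- dosing_unit: fixed white dosing unit (160 x 140 x 60 mm box with an amber bottle on it, top at 190 mm, and an aluminium post carrying the swing arm). Origin: on the bench, on the vertical axis of the post, which is the arm's pivot. The box reaches from 50 mm in front (-x) to 110 mm behind the post. Its own -x axis points out over the beakers, roughly towards the robot
- dosing_arm (a joint): angle of the swing arm about the vertical pivot axis (rad), 0 when the bar points along the unit's own -x axis; growing = anticlockwise seen from above, so that the nozzle moves towards the unit's own -y side. Stops at -1.25 and 1.25. Stiff bearing: it takes about 2 N of push 130 mm from the pivot and the arm stays where it is left
- nozzle_tip (a point): lower end of the green nozzle with its glass tip at the end of the swing arm, 200 mm from the pivot axis and 115 mm above the bench, 20 mm above the beakers' rims. The nozzle's green block is 30 x 34 mm, and its highest point is 218 mm above the bench
- bar_left (a point): upright flank of the arm's white bar on its +y side (joint at 0, unit unturned). The level straight bar points from pivot to nozzle, is 24 mm wide, 180 to 206 mm above the bench; the blue hub on the pivot tops at 210 mm. Origin: on the flank at mid-height, 130 mm from the pivot axis: the place to push. Free flank: 30 to 175 mm from the axis. Pushing here makes the joint angle grow
- bar_right (a point): the same flank on the bar's other (-y) side, same dimensions. Push here to make the joint angle fall
- beaker_green: open milky plastic beaker, 70 mm wide and 95 mm tall, wall 4 mm, loose (about 120 g), standing on the bench under the path of the nozzle; the band is the top 25 mm of its outside and its rim, coloured green: the beaker to be dosed. Origin: centre of its underside
- beaker_orange: open milky plastic beaker, 70 mm wide and 95 mm tall, wall 4 mm, loose (about 120 g), standing on the bench under the path of the nozzle; the band is the top 25 mm of its outside and its rim, coloured orange. Origin: centre of its underside
- beaker_white: open milky plastic beaker, 70 mm wide and 95 mm tall, wall 4 mm, loose (about 120 g), standing on the bench under the path of the nozzle; the band is the top 25 mm of its outside and its rim, coloured white. Origin: centre of its underside
- key_green_top (a point): centre of the top of the round green key (28 mm across) on the flat front deck of the fixed white bench meter (200 x 200 mm), 72 mm above the bench, 22 mm above the deck. It is pressed straight down; the red key is 84 mm to its right (-y) and the meter's sloped display lies behind, up to 100 mm high
- key_green (a joint): travel of the green key (m): 0 up, 0.006 fully down; sprung, about 1.5 N to start and 5 N fully down
- key_red (a joint): travel of the red key (m), same make as the green one: to be left alone
- vial: small amber glass vial with black cap, 28 mm wide, 55 mm tall, loose, standing under the swing arm. Origin: centre of its underside
- reagent_bottle: glass bottle with blue cap, 64 mm wide, 150 mm tall, loose. Origin: centre of its underside
- green_cap_jar: small white jar with green cap, 42 mm wide, 75 mm tall, loose. Origin: centre of its underside
- tub: open white tub 120 x 120 x 60 mm, loose. Origin: centre of its underside

How it is judged:
By the outcome, as a careful person would: the job done as asked, in the order asked, and still so for the second after the job is handed in, with the robot touching nothing.
It also fails if it takes over 51 s, if anything falls off the work surface, if the arm or the gripper's body presses on something with over 40 N, if the wrist force passes 120 N, or if a joint passes its speed limit or range.

## Working session

There is one attempt and no reset: what is moved stays moved. The work goes in short steps, Python scripts to look and compute and a tool call to move; the robot and the scene stay as the last step left them, time stands still between calls to the robot, and variables do not carry over. Pictures are saved under pics/ and viewed, at most 10 in all, crops included, and the job is handed in when it is done.

Besides the shell and the picture viewer there is one more tool, called after "Emit:" in YAML: its name, and indented under it one key for each argument. carry_out: Moves the arm, as the interface text tells. Its arguments: {"type":"object","properties":{"increments":{"type":"array","items":{"type":"number"}}},"required":["increments"]}

```bash
mkdir -p pics; cat > h.py <<'E'
import numpy as np, cv2
from scipy.spatial.transform import Rotation as R
from workcell import bot
def rot(p):
    a=np.array(p["attitude"]); return a if a.shape==(3,3) else R.from_quat(a).as_matrix()
def w(p,x): return rot(p)@np.array(x)+np.array(p["eye"])
def place(p,n,f="place_of"):
    return [(np.round(w(p,d["xyz"]),4).tolist(),round(d["p"],2)) for d in getattr(bot,f)(p,n)[:2]]
E
python3 - <<'E'
from h import *
o=bot.get_obs(); print(o["tool_rot"],o["eef_pos"])
ps={}
for c in ["scene","side"]:
    p=ps[c]=bot.camera(c); cv2.imwrite(f"pics/{c}0.png",p["pixels"]); print(c,p["eye"],np.shape(p["attitude"]))
    for n in ["dosing_unit","nozzle_tip","bar_left","bar_right","beaker_green","beaker_orange","beaker_white","key_green_top","vial","reagent_bottle","green_cap_jar","tub"]:
        print(n,place(p,n))
E
```

```text
[ 0.70710398  0.70710884 -0.00072886 -0.00072488] [ 4.99380543e-01 -6.07392196e-06  2.30417252e-01]
scene [ 1.36624953 -0.26359467  0.9878305 ] (4,)
dosing_unit [([0.7191, 0.0823, -0.0025], 0.75), ([0.564, 0.218, 0.0003], 0.22)]
nozzle_tip []
bar_left [([0.5993, 0.1346, 0.1959], 0.8)]
bar_right [([0.5947, 0.1098, 0.1941], 0.7)]
beaker_green [([0.5954, -0.0761, -0.0001], 0.94)]
beaker_orange [([0.5192, 0.0584, 0.0017], 0.76)]
beaker_white [([0.567, 0.2165, -0.0015], 0.59), ([0.4653, -0.3156, 0.0692], 0.28)]
key_green_top [([0.465, -0.3171, 0.0711], 0.37)]
vial [([0.6178, 0.0666, -0.002], 0.43)]
reagent_bottle [([0.5456, 0.407, 0.0025], 0.66)]
green_cap_jar [([0.6674, -0.1231, 0.001], 0.75)]
tub [([0.3942, 0.3722, -0.0033], 0.69)]
side [0.47801414 0.61110813 0.76508555] (4,)
dosing_unit [([0.7232, 0.0804, 0.0004], 0.87)]
nozzle_tip [([0.3882, 0.3773, 0.0007], 0.73), ([0.6176, 0.0663, 0.0014], 0.7)]
bar_left [([0.6056, 0.134, 0.1893], 0.74)]
bar_right [([0.5337, 0.1491, 0.1143], 0.72), ([0.5954, 0.1121, 0.193], 0.61)]
beaker_green [([0.5938, -0.0786, -0.0005], 0.84)]
beaker_orange [([0.5212, 0.0574, -0.0013], 0.96)]
beaker_white [([0.5672, 0.2223, -0.0011], 0.87), ([0.3877, 0.3732, 0.0006], 0.59)]
key_green_top []
vial []
reagent_bottle []
green_cap_jar [([0.6656, -0.1251, -0.0008], 0.56)]
tub [([0.5344, 0.145, 0.1154], 0.49), ([0.5222, 0.0602, -0.001], 0.31)]
```

View pics/scene0.png

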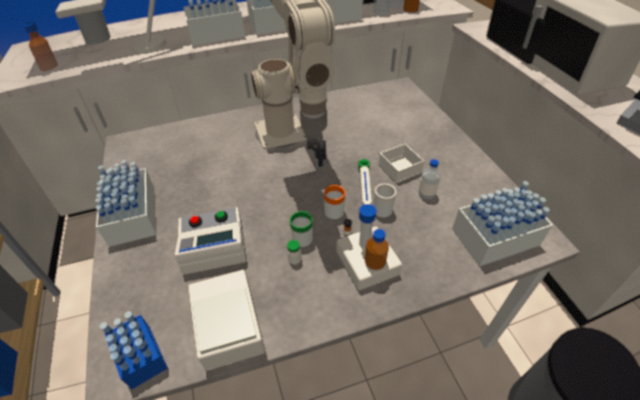

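View pics/side0.png

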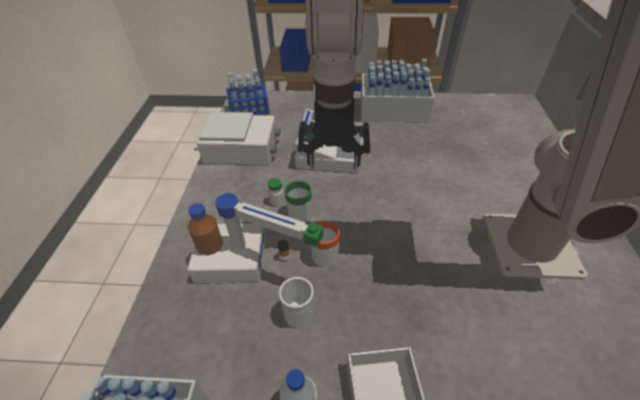

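The two cameras agree: pivot ≈ (0.721, 0.081), nozzle ≈ (0.534, 0.148) at radius 0.199 m, and the green beaker ≈ (0.595, -0.077) at radius 0.202 m. The arm therefore has to turn about +71° by pushing bar_left. In the side view the nozzle is at about (315, 233) and the green beaker's rim at (298, 193). In the scene view the green key is at (221, 216) and the red one at (195, 220).

I'll close the fingers, rise, and go to the +y side of the bar.

Emit:
carry_out:
  increments: [0,0,0,-4.5,0,0,4.25,2.9,0,0,0,4.25,2.9,0,0,0,4.25,2.9,0,0,0,4.25,2.9,0,0]

```text
clock: 1.92
eef_pos: [0.6169, 0.1713, 0.2763]
tool_rot: [0.707, 0.707, 0.0, 0.0]
ft_force: [0.5, -0.3, -0.1]
grip_width: -0.0001
grasp_force: 0.0
```

Emit:
carry_out:
  increments: [0,0,0,0,0.17,0,0,0,0,0.174,0,0,0,0,0,0,0,0,0,0,0,0,0,0,0]

```text
clock: 2.55
eef_pos: [0.616, 0.1698, 0.2765]
tool_rot: [0.817, 0.576, 0.0, 0.0]
ft_force: [0.2, -0.6, -0.7]
grip_width: -0.0003
grasp_force: 0.0
```

Emit:
carry_out:
  increments: [0,0,0,3.3,0,0,0,0,3.3,0,0,0,0,3.2,0,0,0,0,0,0,0,0,0,0,0]

```text
clock: 3.18
eef_pos: [0.6167, 0.1701, 0.1798]
tool_rot: [0.818, 0.576, 0.001, 0.0]
ft_force: [0.4, -0.5, 0.2]
grip_width: 0.0001
grasp_force: 0.0
```

```bash
python3 - <<'E'
from h import *
p=bot.camera("side"); cv2.imwrite("pics/s1.png",cv2.resize(p["pixels"][120:320,160:420],None,fx=3,fy=3))
print(bot.get_obs()["eef_pos"])
for n in ["bar_left","bar_right","nozzle_tip"]: print(n,place(p,n))
E
```

```text
[0.61709003 0.17019272 0.18041023]
bar_left [([0.6071, 0.1357, 0.1907], 0.59)]
bar_right [([0.5936, 0.1126, 0.1939], 0.92)]
nozzle_tip [([0.532, 0.143, 0.1138], 0.75)]
```

View pics/s1.png

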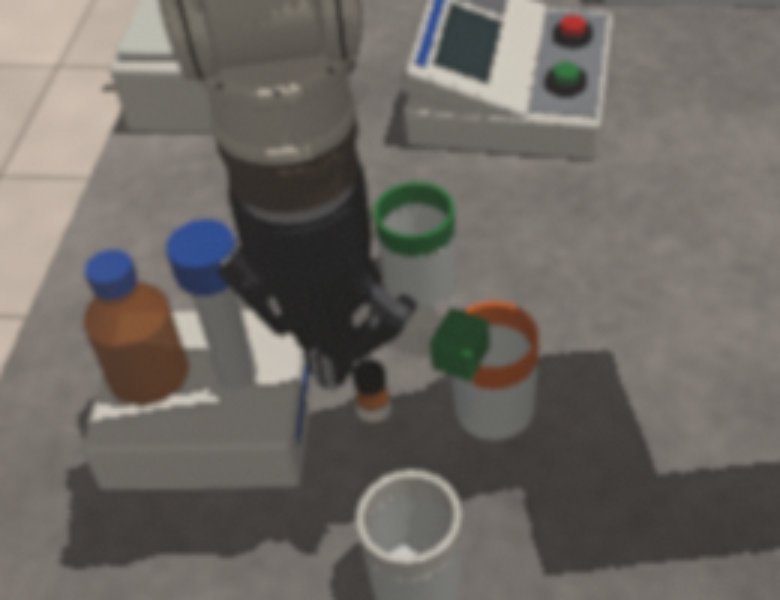

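The knuckles, at about (245, 280) and (400, 305), spread along the bar towards the hub and the nozzle. I'll check how high they are before pushing.

```bash
python3 - <<'E'
from h import *
p=bot.camera("side"); K=np.array(p["mtx"]);D=np.array(p["D"])
v,u=np.mgrid[0:400,0:640]
n=cv2.undistortPoints(np.stack([u,v],-1).reshape(-1,1,2).astype(np.float32),K,D).reshape(400,640,2)
z=p["range_z"]; P=np.dstack([n*z[...,None],z])@rot(p).T+np.array(p["eye"])
o=bot.get_obs(); T=R.from_quat(o["tool_rot"]).as_matrix()
L=(P-o["eef_pos"])@T
dark=(p["pixels"].max(-1)<75)&(z>0)&(abs(L[...,0])<.06)&(abs(L[...,1])<.12)&(P[...,2]>.17)
for a in np.arange(-.1,.1,.01):
    m=dark&(L[...,1]>=a)&(L[...,1]<a+.01)
    if m.sum()>2: q=P[m]; print(round(a,2),m.sum(),"zmin",np.percentile(q[:,2],[0,10]).round(3),"x",np.percentile(L[m][:,0],[2,98]).round(3))
E
```

```text
-0.09 110 zmin [0.179 0.187] x [-0.059 -0.022]
-0.08 115 zmin [0.179 0.187] x [-0.056 -0.03 ]
-0.07 108 zmin [0.182 0.191] x [-0.052  0.012]
-0.06 233 zmin [0.187 0.266] x [-0.033  0.023]
-0.05 628 zmin [0.242 0.274] x [-0.002  0.03 ]
-0.04 1387 zmin [0.225 0.305] x [-0.01   0.036]
-0.03 1135 zmin [0.222 0.294] x [0.003 0.044]
-0.02 1070 zmin [0.188 0.242] x [-0.001  0.051]
-0.01 623 zmin [0.184 0.23 ] x [0.008 0.056]
-0.0 414 zmin [0.187 0.228] x [0.007 0.054]
0.01 173 zmin [0.186 0.252] x [0.008 0.036]
0.02 58 zmin [0.229 0.233] x [0.009 0.031]
0.03 74 zmin [0.234 0.243] x [0.001 0.014]
0.04 69 zmin [0.246 0.252] x [0.004 0.013]
0.05 51 zmin [0.254 0.26 ] x [-0.006  0.014]
```

Knuckles sit at z ≥ 0.24, above the nozzle's 0.218, so they clear. I'll make contact and push along the arc, turning the tool with the bar.

Emit:
carry_out:
  increments: [0,-0.8,0,0,0,0,-0.8,0,0,0,0,-0.7,0,0,0,0,-0.3,0,0,0,0,-0.2,0,0,0]

```text
clock: 4.05
eef_pos: [0.6066, 0.144, 0.1784]
tool_rot: [0.818, 0.576, 0.0, -0.0]
ft_force: [-1.0, 2.1, 0.2]
grip_width: 0.0002
grasp_force: 1.0
```

Emit:
carry_out:
  increments: [0,-0.64,-0.1,0,-0.05,0,-0.64,-0.1,0,-0.05,0,-0.64,-0.1,0,-0.05,0,-0.64,-0.1,0,-0.05,0,-0.64,-0.1,0,-0.05]

```text
clock: 4.68
eef_pos: [0.5941, 0.1144, 0.1784]
tool_rot: [0.739, 0.674, 0.001, -0.0]
ft_force: [0.3, 2.2, -0.4]
grip_width: -0.0002
grasp_force: 1.0
```

```bash
cat >> h.py <<'E'
C=np.array([.721,.081])
def bear(q): d=np.array(q[:2])-C; return round(float(np.degrees(np.arctan2(d[1],d[0]))%360),1), round(float(np.hypot(*d)),3)
def look(names=("nozzle_tip","bar_left","bar_right"),cams=("scene","side")):
    for c in cams:
        p=bot.camera(c)
        for n in names:
            for q,s in place(p,n): print(c,n,q,s,bear(q))
    o=bot.get_obs(); T=R.from_quat(o["tool_rot"]).as_matrix()
    print("tcp",o["eef_pos"].round(4),bear(o["eef_pos"]),"xbear",np.degrees(np.arctan2(T[1,0],T[0,0])).round(1),o["ft_force"].round(1),o["clock"])
E
python3 -c "from h import *; look()"
```

```text
scene nozzle_tip [0.5205, 0.0999, 0.1122] 0.94 (174.6, 0.201)
scene bar_left [0.5907, 0.1043, 0.1943] 0.78 (169.9, 0.132)
scene bar_left [0.3885, 0.3746, -0.0007] 0.17 (138.6, 0.444)
scene bar_right [0.5899, 0.0828, 0.1933] 0.69 (179.2, 0.131)
scene bar_right [0.5894, 0.1069, 0.1944] 0.67 (168.9, 0.134)
side nozzle_tip [0.5208, 0.0959, 0.116] 0.7 (175.7, 0.201)
side bar_left [0.5933, 0.1019, 0.1929] 0.97 (170.7, 0.129)
side bar_left [0.5223, 0.0966, 0.1137] 0.61 (175.5, 0.199)
side bar_right [0.5928, 0.077, 0.1912] 0.8 (181.8, 0.128)
tcp [0.594  0.1139 0.1782] (165.5, 0.131) xbear 84.6 [ 0.  -0.2  0.3] 5.075
```

The push works: the bar is at about 175° and the force about 2 N. I'll continue the arc.

Emit:
carry_out:
  increments: [0,-0.64,-0.1,0,-0.05,0,-0.64,-0.1,0,-0.05,0,-0.64,-0.1,0,-0.05,0,-0.64,-0.1,0,-0.05,0,-0.64,-0.1,0,-0.05]

```text
clock: 5.7
eef_pos: [0.5891, 0.0826, 0.1782]
tool_rot: [0.649, 0.761, 0.0, -0.001]
ft_force: [1.1, 2.5, -0.3]
grip_width: 0.0001
grasp_force: 1.0
```

Emit:
carry_out:
  increments: [0,-0.64,-0.1,0,-0.05,0,-0.64,-0.1,0,-0.05,0,-0.64,-0.1,0,-0.05,0,-0.64,-0.1,0,-0.05,0,-0.64,-0.1,0,-0.05]

```text
clock: 6.32
eef_pos: [0.592, 0.0504, 0.1782]
tool_rot: [0.549, 0.836, 0.0, -0.001]
ft_force: [-1.3, 2.3, 0.6]
grip_width: 0.0001
grasp_force: 1.0
```

Emit:
carry_out:
  increments: [0,-0.64,-0.1,0,-0.05,0,-0.64,-0.1,0,-0.05,0,-0.64,-0.1,0,-0.05,0,-0.64,-0.1,0,-0.05,0,-0.64,-0.1,0,-0.05]

```text
clock: 6.95
eef_pos: [0.6028, 0.0198, 0.1782]
tool_rot: [0.441, 0.898, -0.0, -0.001]
ft_force: [-2.1, 0.9, 2.1]
grip_width: -0.0002
grasp_force: 1.1
```

```bash
python3 -c "
from h import *; look(('nozzle_tip','bar_left','bar_right','beaker_green','dosing_unit'))"
```

```text
scene nozzle_tip [0.5557, -0.0415, 0.1133] 0.81 (216.5, 0.206)
scene bar_left [0.6075, 0.0136, 0.1939] 0.65 (210.7, 0.132)
scene bar_right [0.6221, -0.0068, 0.1949] 0.65 (221.6, 0.132)
scene beaker_green [0.5986, -0.0776, 0.0007] 0.83 (232.3, 0.2)
scene dosing_unit [0.7204, 0.0826, -0.0046] 0.9 (110.6, 0.002)
scene dosing_unit [0.5214, 0.0571, 0.0043] 0.21 (186.8, 0.201)
side nozzle_tip [0.5581, -0.0453, 0.1132] 0.57 (217.8, 0.206)
side nozzle_tip [0.611, 0.0113, 0.1897] 0.39 (212.4, 0.13)
side bar_left [0.6117, 0.0101, 0.1917] 0.71 (213.0, 0.13)
side bar_right [0.624, -0.0083, 0.1904] 0.62 (222.6, 0.132)
side beaker_green [0.6638, -0.123, -0.0017] 0.49 (254.3, 0.212)
side dosing_unit [0.7226, 0.0799, -0.0003] 0.91 (325.5, 0.002)
side dosing_unit [0.5601, -0.043, 0.113] 0.46 (217.6, 0.203)
tcp [0.6036 0.0195 0.1783] (207.6, 0.133) xbear 127.6 [-0.5  1.   0.6] 7.55
```

The bar is at about 217.5° and the beaker at about 231.7°. Four more small steps, then a closer look.

Emit:
carry_out:
  increments: [0,-0.64,-0.1,0,-0.05,0,-0.64,-0.1,0,-0.05,0,-0.64,-0.1,0,-0.05,0,-0.5,-0.08,0,-0.04,0,0,0,0,0]

```text
clock: 8.18
eef_pos: [0.6169, -0.0013, 0.1783]
tool_rot: [0.355, 0.935, -0.0, 0.0]
ft_force: [-0.6, 0.1, -0.3]
grip_width: -0.0004
grasp_force: 0.0
```

```bash
python3 - <<'E'
from h import *
look(('nozzle_tip',))
for c in ["scene","side"]:
    p=bot.camera(c); K=np.array(p["mtx"]);D=np.array(p["D"]); Rm=rot(p); e=np.array(p["eye"])
    v,u=np.mgrid[0:400,0:640]
    n=cv2.undistortPoints(np.stack([u,v],-1).reshape(-1,1,2).astype(np.float32),K,D).reshape(400,640,2)
    z=p["range_z"]; P=np.dstack([n*z[...,None],z])@Rm.T+e
    b,g,r=[p["pixels"][...,i].astype(int) for i in range(3)]
    green=(g>r+20)&(g>b+20)&(z>0)
    rim=green&(abs(P[...,2]-.085)<.014)&(np.hypot(P[...,0]-.595,P[...,1]+.077)<.06)
    blk=green&(P[...,2]>.13)&(P[...,2]<.23)
    q=P[rim]
    from scipy.optimize import least_squares
    f=least_squares(lambda s:np.hypot(q[:,0]-s[0],q[:,1]-s[1])-.034,[.595,-.077],loss="soft_l1",f_scale=.002).x
    t=P[green&(P[...,2]>.208)&(P[...,2]<.225)]
    print(c,"rim",rim.sum(),f.round(4),bear(f),"blk",blk.sum(),"top",len(t),t.mean(0).round(4) if len(t) else "",bear(t.mean(0)) if len(t) else "")
    cv2.imwrite(f"pics/{c}2.png",cv2.resize(p["pixels"][150:310,200:400] if c=="side" else p["pixels"][140:300,230:430],None,fx=4,fy=3.75))
E
```

```text
scene nozzle_tip [0.5825, -0.0677, 0.1149] 0.79 (227.0, 0.203)
side nozzle_tip [0.5869, -0.0693, 0.1143] 0.63 (228.3, 0.201)
tcp [ 0.6168 -0.001   0.1783] (218.2, 0.133) xbear 138.5 [-0.1 -0.1 -0.4] 8.375
scene rim 239 [ 0.5976 -0.0792] (232.4, 0.202) blk 132 top 64 [ 0.5923 -0.0696  0.2134] (229.5, 0.198)
side rim 229 [ 0.5936 -0.0765] (231.0, 0.203) blk 118 top 15 [ 0.5789 -0.0623  0.2128] (225.2, 0.202)
```

View pics/scene2.png

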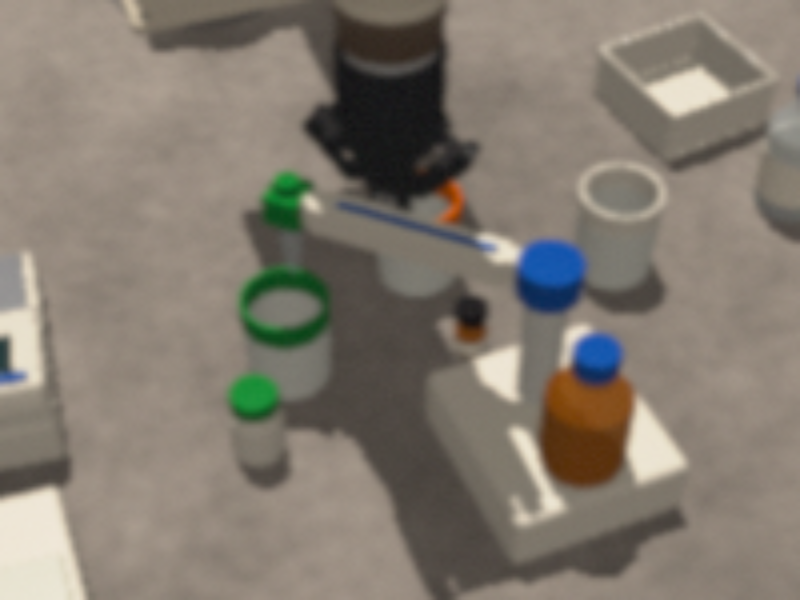

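The bar is at about 228°, with the green block at (288, 200) and the green rim centred at (286, 305) in the crop. The beaker's bearing is about 231.7°, so about 3.6° remain.

Emit:
carry_out:
  increments: [0,-0.4,-0.06,0,-0.03,0,-0.4,-0.06,0,-0.03,0,0,0,0,0,0,0,0,0,0,0,0,0,0,0]

```text
clock: 9.1
eef_pos: [0.6223, -0.0074, 0.1783]
tool_rot: [0.326, 0.945, -0.0, 0.0]
ft_force: [-0.0, 0.2, -0.2]
grip_width: -0.0006
grasp_force: 0.0
```

```bash
python3 - <<'E'
from h import *
look(('nozzle_tip','bar_right','bar_left','beaker_green'))
E
```

```text
scene nozzle_tip [0.5925, -0.079, 0.1141] 0.81 (231.2, 0.205)
scene bar_right [0.6477, -0.0316, 0.1949] 0.56 (236.9, 0.134)
scene bar_left [0.6289, -0.0128, 0.1917] 0.6 (225.5, 0.131)
scene bar_left [0.4677, -0.3151, 0.0687] 0.21 (237.4, 0.47)
scene beaker_green [0.5969, -0.0761, -0.0008] 0.77 (231.7, 0.2)
scene beaker_green [0.5661, 0.2155, -0.0022] 0.61 (139.0, 0.205)
side nozzle_tip [0.5955, -0.0795, 0.1129] 0.72 (232.0, 0.204)
side bar_right [0.6464, -0.0295, 0.1928] 0.85 (236.0, 0.133)
side bar_left [0.6315, -0.0155, 0.1891] 0.85 (227.2, 0.132)
side bar_left [0.5208, 0.0586, -0.0004] 0.66 (186.4, 0.201)
side beaker_green [0.5925, -0.0793, -0.0012] 0.65 (231.3, 0.205)
side beaker_green [0.6659, -0.1237, -0.0003] 0.62 (254.9, 0.212)
tcp [ 0.6221 -0.0072  0.1783] (221.7, 0.133) xbear 141.9 [-0.  -0.3  0.9] 9.6
```

The nozzle is over the beaker: both bear about 231.6°. I'll back off, rise and go to the key.

Emit:
carry_out:
  increments: [0,1,0,0,0,0,2,0,0,0,0,0,0,-3,0,0,0,0,-3,0,0,0,0,-3,0]

```text
clock: 10.22
eef_pos: [0.5978, 0.0118, 0.2693]
tool_rot: [0.326, 0.945, 0.0, -0.0]
ft_force: [0.1, 0.6, -0.7]
grip_width: -0.0004
grasp_force: 0.0
```

Emit:
carry_out:
  increments: [0,3.5,-2.7,0,0,0,3.5,-2.7,0,0,0,3.5,-2.7,0,0,0,-3.4,-4.3,0,0,0,-3.4,-4.3,0,0]

```text
clock: 10.85
eef_pos: [0.4655, -0.0973, 0.2689]
tool_rot: [0.325, 0.946, 0.0, 0.001]
ft_force: [0.6, 0.3, 0.3]
grip_width: 0.0001
grasp_force: 0.0
```

Emit:
carry_out:
  increments: [0,-3.4,-4.3,0,0,0,-3.4,-4.3,0,0,0,-3.3,-4.3,0,0,0,-3.3,-4.3,0,0,0,0,0,0,0]

```text
clock: 11.48
eef_pos: [0.4648, -0.3182, 0.2675]
tool_rot: [0.329, 0.944, -0.0, -0.0]
ft_force: [0.3, -0.3, -0.1]
grip_width: -0.0002
grasp_force: 0.0
```

```bash
python3 - <<'E'
from h import *
look(('nozzle_tip','beaker_green','key_green_top'),("scene","side","wrist"))
p=bot.camera("wrist"); cv2.imwrite("pics/w3.png",p["pixels"])
E
```

```text
scene nozzle_tip [0.5938, -0.0796, 0.1095] 0.87 (231.6, 0.205)
scene nozzle_tip [0.6456, -0.0287, 0.1953] 0.74 (235.5, 0.133)
scene beaker_green [0.5966, -0.0763, -0.0024] 0.97 (231.7, 0.201)
scene beaker_green [0.5443, 0.4062, 0.0031] 0.21 (118.5, 0.37)
scene key_green_top [0.4665, -0.3176, 0.0695] 0.43 (237.4, 0.473)
side nozzle_tip [0.5933, -0.0801, 0.1151] 0.76 (231.6, 0.206)
side beaker_green [0.5895, -0.0769, -0.0031] 0.8 (230.2, 0.205)
side key_green_top [0.4668, -0.3142, 0.0669] 0.4 (237.3, 0.47)
wrist nozzle_tip [0.5948, -0.0783, 0.1142] 0.81 (231.6, 0.203)
wrist beaker_green [0.5913, -0.0803, 0.0011] 0.73 (231.2, 0.207)
wrist key_green_top [0.4646, -0.3144, 0.0709] 0.97 (237.0, 0.471)
tcp [ 0.4658 -0.3149  0.2685] (237.2, 0.471) xbear 142.0 [-0.   0.8  0.9] 12.075
```

View pics/w3.png

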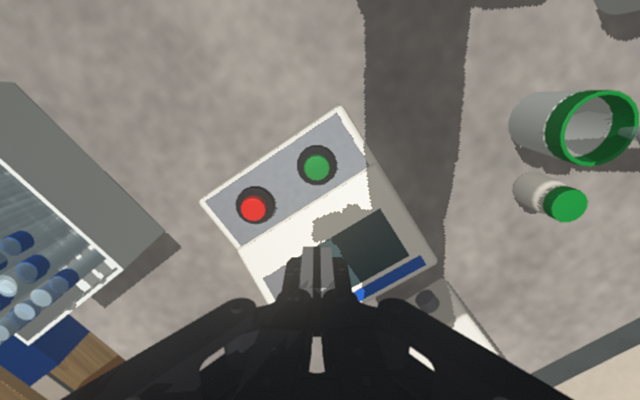

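The wrist view shows the green key at (316, 167) and the red one at (253, 208). The measured key lies under the TCP within a millimetre or so. I'll go down and press.

Emit:
carry_out:
  increments: [0,0,0,5,0,0,0,0,5,0,0,0,0,5,0,0,0,0,3.2,0,0,0,0,0,0]

```text
clock: 12.75
eef_pos: [0.4635, -0.3139, 0.0835]
tool_rot: [0.326, 0.945, 0.001, -0.003]
ft_force: [1.0, 0.7, 0.6]
grip_width: -0.0001
grasp_force: 0.0
```

Emit:
carry_out:
  increments: [0,0,0,0.8,0,0,0,0,0.5,0,0,0,0,0.4,0,0,0,0,0.3,0,0,0,0,0,0]

```text
clock: 13.38
eef_pos: [0.4665, -0.3159, 0.0671]
tool_rot: [0.326, 0.945, -0.0, 0.001]
ft_force: [1.0, -0.4, 3.8]
grip_width: 0.0004
grasp_force: 2.1
```

Emit:
carry_out:
  increments: [0,0,0,0.1,0,0,0,0,0.1,0,0,0,0,0.1,0,0,0,0,0,0,0,0,0,0,0]

```text
clock: 14.0
eef_pos: [0.4666, -0.316, 0.0659]
tool_rot: [0.326, 0.945, -0.0, 0.002]
ft_force: [-1.7, 2.3, 14.9]
grip_width: 0.0
grasp_force: 7.7
```

The force rose to 15 N at z = 0.066, so the key is on its stop. Releasing it.

Emit:
carry_out:
  increments: [0,0,0,-0.6,0,0,0,0,-1.5,0,0,0,0,-4,0,0,0,0,-5,0,0,0,0,-5,0]

```text
clock: 14.62
eef_pos: [0.4647, -0.3148, 0.2253]
tool_rot: [0.326, 0.945, 0.0, -0.001]
ft_force: [1.0, -1.8, -0.1]
grip_width: 0.0005
grasp_force: 0.0
```

```bash
python3 - <<'E'
from h import *
look(('nozzle_tip','beaker_green','key_green_top'))
p=bot.camera("side"); cv2.imwrite("pics/end.png",p["pixels"])
E
```

```text
scene nozzle_tip [0.592, -0.0776, 0.115] 0.77 (230.9, 0.204)
scene beaker_green [0.5945, -0.0787, 0.0014] 0.87 (231.6, 0.204)
scene key_green_top [0.4664, -0.3146, 0.0686] 0.63 (237.2, 0.47)
side nozzle_tip [0.5925, -0.08, 0.1137] 0.75 (231.4, 0.206)
side nozzle_tip [0.6654, -0.1255, -0.0002] 0.6 (254.9, 0.214)
side beaker_green [0.5931, -0.0781, -0.0026] 0.96 (231.2, 0.204)
side beaker_green [0.3894, 0.3747, 0.002] 0.55 (138.5, 0.443)
side key_green_top [0.4633, -0.31, 0.0704] 0.57 (236.6, 0.468)
tcp [ 0.4646 -0.3147  0.2223] (237.1, 0.471) xbear 141.9 [0.3 0.5 0.5] 15.025
```

View pics/end.png

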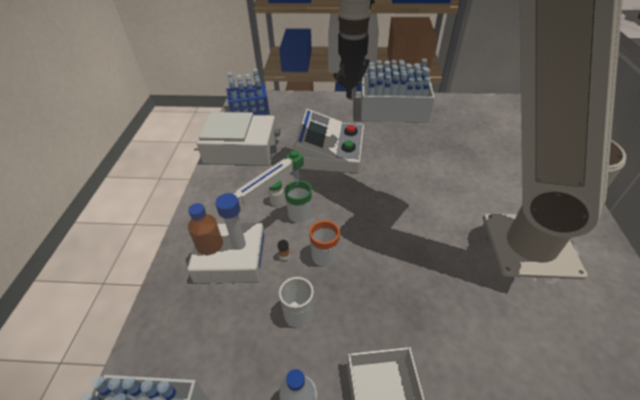

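The nozzle at (296, 160) hangs over the green beaker at (298, 193), everything is standing, the key is released, and the robot touches nothing.

```bash
python3 -c "
from workcell import bot
print(bot.job_done())"
```

```text
the job is handed in; nothing more can be done
None
```

The job is handed in after about 15 s: the nozzle hangs over the green-band beaker to within a few millimetres, the green key was pressed down to its stop and released, the red key was not touched, and the last side view shows everything still standing.

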